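# Sort a stripped touring binding back into the stock trays

### The job

The pieces of a stripped touring binding stand piled on the counter. Take the pile down from the top, one piece at a time, and set each straight into the empty bay of the stock tray that shows a sample of it: right way up, flat on the tray's floor, lengthwise like its sample, put down rather than dropped. Leave the ratchet handle and the green canister where they are.

Things in the scene. Friction and masses are not known exactly. Their poses are not given: they have to be found in the camera images.
- lift: Red steel heel lift, top of the pile: small bracket with foot, two cheeks along its plain long sides, a step on top at its +x end. 46 long (its x), 34 wide (y), 24 mm high, 90 g. Origin: centre of its underside, z up. The pieces lie loose and flat on one another, each within 4 mm and 0.12 rad of the one below.
- cleat: Grey nylon toe cleat, second from the top: low block with five ridges across it and a 28 mm wide nose at each end; the middle 50 mm is full width, solid to 10 mm height, ridges above. 62 long (its x), 44 wide (y), 18 mm high, 50 g. Origin: centre of its underside, z up. The pieces lie loose and flat on one another, each within 4 mm and 0.12 rad of the one below.
- riser: Black nylon riser block, third from the top: frame with two window openings, plain long sides. 78 long (its x), 52 wide (y), 20 mm high, 70 g. Origin: centre of its underside, z up. The pieces lie loose and flat on one another, each within 4 mm and 0.12 rad of the one below.
- plate: Steel base plate, bottom of the pile, on the counter: solid, with a 40 mm wide tongue at each end; the middle 76 mm is full width. 96 long (its x), 60 wide (y), 16 mm high, 220 g. Origin: centre of its underside, z up. The pieces lie loose and flat on one another, each within 4 mm and 0.12 rad of the one below.
- tray_lift: Fixed shallow plywood tray with two bays along its y. At -y a sample heel lift is screwed down (centre y = -57 mm, length along x, top at z = 27). Origin: centre of the EMPTY bay at counter level. The bay is 72 (x) by 66 mm (y) inside, floor at z = 3, lip and middle rib 3 mm thick, 8 mm high. Whole tray: x -39 to 39, y -81 to 36 mm.
- tray_cleat: Fixed shallow plywood tray with two bays along its y. At -y a sample toe cleat is screwed down (centre y = -67 mm, length along x, top at z = 21). Origin: centre of the EMPTY bay at counter level. The bay is 88 (x) by 76 mm (y) inside, floor at z = 3, lip and middle rib 3 mm thick, 8 mm high. Whole tray: x -47 to 47, y -96 to 41 mm.
- tray_riser: Fixed shallow plywood tray with two bays along its y. At -y a sample riser block is screwed down (centre y = -75 mm, length along x, top at z = 23). Origin: centre of the EMPTY bay at counter level. The bay is 104 (x) by 84 mm (y) inside, floor at z = 3, lip and middle rib 3 mm thick, 8 mm high. Whole tray: x -55 to 55, y -108 to 45 mm.
- tray_plate: Fixed shallow plywood tray with two bays along its y. At -y a sample base plate is screwed down (centre y = -83 mm, length along x, top at z = 19). Origin: centre of the EMPTY bay at counter level. The bay is 122 (x) by 92 mm (y) inside, floor at z = 3, lip and middle rib 3 mm thick, 8 mm high. Whole tray: x -64 to 64, y -120 to 49 mm.
- ratchet: Chrome ratchet handle lying loose on the counter, a bystander: 171 mm long, head 32 mm across and 24 mm high at its +x end, ridged grip 20 mm thick. Origin: on the counter 85 mm from the grip's end; x along the handle.
- canister: Green tin screw-top canister with a knurled steel lid, a bystander standing loose on the counter: 57 mm across, 64 mm high. Origin: centre of its underside.
Mind the look-alikes: they are no part of the job. Of the things shaped like the lift, the red one is meant. What is shaped like the cleat but purple is not meant.

How it is judged:
By the outcome, as a careful person would: the job done as asked, in the order asked, and still so for the second after the job is handed in, with the robot touching nothing.
It also fails if it takes over 112 s, if anything falls off the work surface, if the arm or the gripper's body presses on something with over 40 N, if the wrist force passes 120 N, or if a joint passes its speed limit or range.

### The arm

A 7-joint arm with a two-finger parallel gripper is mounted at the origin on the work surface. World frame = base frame: x ahead of the robot, y to its left, z up, the work surface at z = 0. Lengths are in m, angles in rad, forces in N, time in s.
With the tool pointing down it reaches from about 0.4 to 0.85 m from the base axis. Payload 4.5 kg.
Tool frame: the origin (TCP) lies on the centre line of the jaws, within the pads' length; the fingertips stand r.tips_ahead ahead of it and the grasp point (between the pads) is the TCP (r.tips_ahead is the distance from the TCP to the fingertips, in m); z points along the fingers, y is the direction in which the jaws open and shut (so a half turn about z gives the same grasp; the last joint's range is limited). The gripper opens to 88 mm and grips with 3 to 60 N. Pads are 18 mm wide; open, the fingers measure 123 mm over their backs; the gripper's body (75 mm by 187 mm) begins 45 mm behind the grasp point.
Start: joints at [-1.292, 0.689, -0.195, 1.565, 0.157, 0.902, -0.215], TCP at [0.151, 0.606, 0.258] pointing down, gripper open.
Joint ranges: [-3.01, 3.01], [-0.46, 2.08], [-1.47, 1.51], [0.13, 2.56], [-1, 4.14], [0.04, 2.09], [-2.66, 2.66]. Speed limits (rad/s): [2.57, 2.57, 3.14, 3.14, 3.14, 3.14, 3.14].

### API

Orientations are given as a unit quaternion [x, y, z, w].
In Python, from plant import r gives the robot as it stands.
- The arm moves only by the shell command python3 -m inch 'ROWS' [FORCE]. ROWS is JSON, a list of rows, each a list of 5 numbers: the shift along the world's x, y, z in units of 25 mm (1.0 is 25 mm), then the turn about the world's z in units of 6 degrees (1.0 is 6 degrees), then the finger opening in mm, from 0 to 88.1. A call has 1 to 5 rows; each row shifts and turns the commanded pose from where the row before left it; what a row does not reach is not made up. A row lasts 1/10 s, in which the tool goes at most 50 mm and 8.59 degrees, less where a joint would pass 70% of its speed; a pose out of reach is approached as far as the arm can. A call is refused whole if a number of a shift passes 1 or a number of a turn 1, either way. A call with a gripper value outside its range is refused whole. The fingers move at their own pace and stop on an object; FORCE is the grip in N (left out, the last holds). Time passes only in rows, so rows that do not move let the fingers close. It gives the time, the measured TCP pose, the force and the opening at its end, in the units of the state.
- r.get_state(): the state, without advancing time (a new reading comes with each control period).
- r.snapshot(name): name is "side" or "top"; returns a dict with "pixels" (400x640x3 uint8, red, green, blue), "range_z" (400x640 float32, m along the optical axis (not along the pixel's ray), 0 where there is no reading), "K" (3x3 intrinsics, pixels), "k1" (the pictures are not rectified: a ray, as slopes to the right and down, at radius r is drawn at 1 + k1 r^2 times it, then the intrinsics apply), "position" and "attitude" of the camera in the world. Camera axes: x right, y up, looking along -z (the intrinsics and any distortion apply to the point x, -y, -z); pixel columns grow to the right and rows downward; lengths in m; the calibration is good to about 2 mm. A picture is of the moment at which its call begins.
- r.finish_job(): hands the job in, once; it reports no verdict.
The state is a dict: "clock": time; "q": joint angles; "qd": joint speeds; "joint_torque": joint torques, N m; "tool_pos": TCP position; "eef_rot": TCP orientation; "contact_force": force on the tool from outside, world axes, zero at the start; "moment": the same for the moment, N m; "opening": opening from 0.0 (shut) to 1.0 (fully open).
Only numpy, scipy, OpenCV 4.12 (cv2) and the standard library are available. Lean on these libraries where they do the work, as an engineer would, in place of code of your own. Each camera call takes 0.05 s, during which the arm holds its last target. There are 200 camera calls.

## Working session

There is one attempt and no reset: what is moved stays moved. The work goes in short steps, Python scripts to look and compute and a shell command to move; the robot and the scene stay as the last step left them, time stands still between calls to the robot, and variables do not carry over. Pictures are saved under pics/ and viewed, about 12 in all and at most 16, crops included, and the job is handed in when it is done.

```bash
ls; mkdir -p pics
cat > h.py <<'E'
import numpy as np, cv2
from scipy.spatial.transform import Rotation as R
from plant import r
def snap(n):
    s=r.snapshot(n); np.savez('last_'+n+'.npz',**{k:np.array(v) for k,v in s.items()}); return s
def rot(a):
    a=np.array(a,float); return a if a.shape==(3,3) else R.from_quat(a).as_matrix()
def cloud(s):
    K=np.array(s['K']);k1=float(s['k1']);h,w=np.array(s['range_z']).shape
    u,v=np.meshgrid(np.arange(w),np.arange(h))
    p=np.stack([u,v],-1).astype(np.float64).reshape(-1,1,2)
    n=cv2.undistortPoints(p,K,np.array([k1,0,0,0.]),).reshape(h,w,2)
    z=np.array(s['range_z'])
    c=np.stack([n[...,0]*z,-n[...,1]*z,-z],-1)
    return c@rot(s['attitude']).T+np.array(s['position'])
def load(n): return dict(np.load('last_'+n+'.npz'))
def save(img,name,crop=None,f=1):
    if crop: a,b,c,d=crop; img=img[b:d,a:c]
    cv2.imwrite('pics/'+name,cv2.resize(img[...,::-1],None,fx=f,fy=f,interpolation=cv2.INTER_CUBIC))
E
python3 - <<'E'
from h import *
st=r.get_state();print({k:np.round(v,3) for k,v in st.items()},r.tips_ahead)
for n in('top','side'):
    s=snap(n);print(n,s['position'],s['attitude'],s['K'],s['k1']);save(s['pixels'],n+'0.png',f=1.25)
E
```

```text
pics
{'clock': np.float64(0.0), 'q': array([-1.292,  0.69 , -0.195,  1.566,  0.157,  0.903, -0.215]), 'qd': array([-0.   ,  0.   ,  0.   , -0.002,  0.001, -0.001, -0.   ]), 'joint_torque': array([-0.0000e+00, -5.2757e+01, -1.2670e+00, -1.5343e+01, -5.3000e-02,
        7.0000e-03,  0.0000e+00]), 'tool_pos': array([0.151, 0.606, 0.257]), 'eef_rot': array([ 0.122,  0.993, -0.001, -0.   ]), 'contact_force': array([ 0.349, -0.785, -0.427]), 'moment': array([ 0.02 ,  0.002, -0.   ]), 'opening': np.float64(1.001)} 0.019
top [0.31513032 0.02191384 1.41893505] [ 0.06229738 -0.05733673 -0.7044007   0.70473483] [[512.28632534   0.         328.15152551]
 [  0.         512.28632534 200.55686975]
 [  0.           0.           1.        ]] -0.10275569057947921
side [ 0.13909369 -0.56786088  0.65287061] [ 0.40587311 -0.13060614 -0.26238722  0.86565698] [[406.71749776   0.         315.49142026]
 [  0.         406.71749776 206.32173046]
 [  0.           0.           1.        ]] -0.03747921810939047
```

View pics/top0.png

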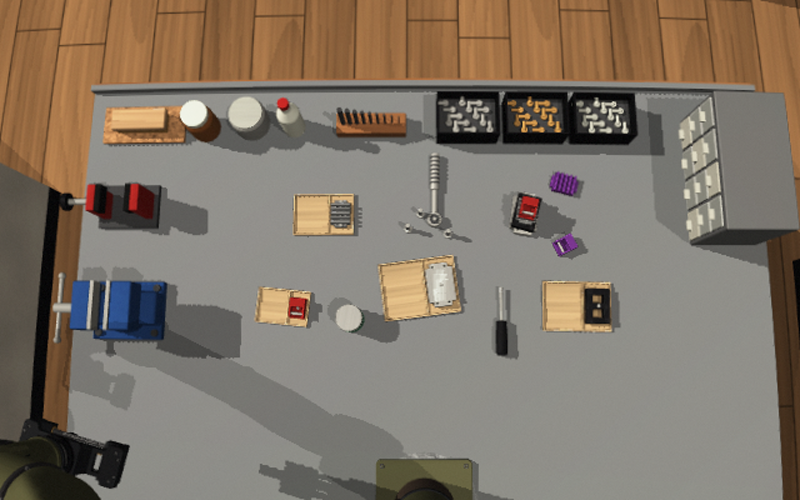

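View pics/side0.png

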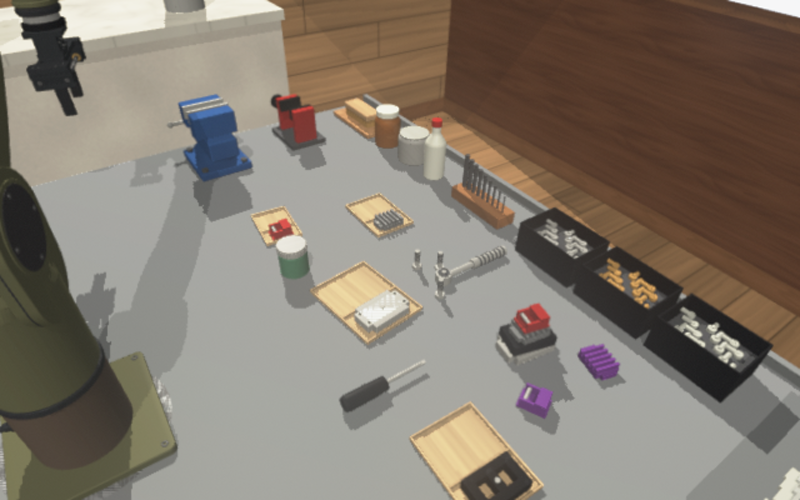

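Top view (800-px picture): the pile is at (525,213) with the red lift on top at (529,206). Look-alikes are the screwed-down red sample (297,308), the purple lift (565,243) and the purple cleat (564,183). Trays: lift (283,307), cleat (324,215), plate (420,288), riser (577,306). The canister is at (348,318) and the ratchet at (434,190). I choose the red lift on the pile and check it in a close crop.

Run:
```python
from h import *
t=load('top');s=load('side')
a=cv2.resize(t['pixels'][140:215,390:480],None,fx=6,fy=6,interpolation=cv2.INTER_CUBIC)[:450]
b=cv2.resize(s['pixels'][235:300,385:455],None,fx=6,fy=6,interpolation=cv2.INTER_CUBIC)
H=max(a.shape[0],b.shape[0]); 
im=np.zeros((H,a.shape[1]+b.shape[1],3),np.uint8); im[:a.shape[0],:a.shape[1]]=a; im[:b.shape[0],a.shape[1]:]=b
save(im,'pile0.png',f=.82)
# bird's-eye ortho from top cloud : height and colour, world 1 mm/px
for n,d in(('top',t),('side',s)):
    P=cloud(d)
    print(n,'counter z',np.nanmedian(P[(P[...,2]>-.03)&(P[...,2]<.03)&(d['range_z']>0)][:,2]))
    for nm,(u,v) in dict(lift=(529,206),canister=(348,318),red_s=(297,308),cl_s=(340,213),pl_s=(440,285),ri_s=(598,306),ratch=(434,215)).items():
        if n=='top': print(nm,P[int(v/1.25),int(u/1.25)].round(3))
```

```text
top counter z 0.0007439461511270506
lift [ 0.649 -0.228  0.059]
canister [0.404 0.165 0.058]
red_s [0.429 0.283 0.011]
cl_s [0.641 0.189 0.022]
pl_s [ 0.478 -0.034  0.021]
ri_s [ 0.432 -0.379  0.027]
ratch [ 0.636 -0.021  0.018]
side counter z 0.0015702685836226915
```

View pics/pile0.png

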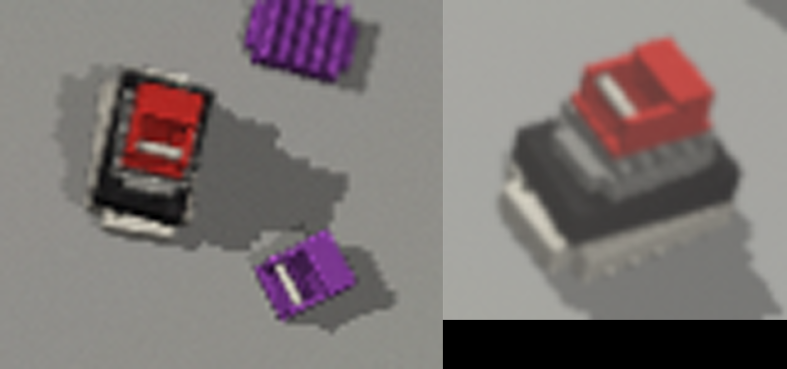

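The crop shows the pile as red lift, grey cleat, black riser, pale plate, with the lift's step toward image-up (+x). The purple ones lie apart. Next I measure the poses.

```bash
cat >> h.py <<'E'
def toplane(d,uv,z):
    n=cv2.undistortPoints(np.array(uv,float).reshape(-1,1,2),d['K'],np.array([float(d['k1']),0,0,0])).reshape(-1,2)
    D=np.c_[n[:,0],-n[:,1],-np.ones(len(n))]@rot(d['attitude']).T
    p=d['position'];t=(z-p[2])/D[:,2]; return (p+t[:,None]*D)[:,:2]
def rect(xy):
    (cx,cy),(w,h),a=cv2.minAreaRect((np.array(xy)*1000).astype(np.float32))
    if w<h: w,h,a=h,w,a+90
    return np.round([cx,cy,w,h,(a+90)%180-90],1)   # angle of the long side
def yaw_tool():
    m=R.from_quat(r.get_state()['eef_rot']).as_matrix(); return np.degrees(np.arctan2(m[1,1],m[0,1])),m.round(3)
def blob(d,mask,box,z):
    u0,v0,u1,v1=box; m=np.zeros(mask.shape,np.uint8); m[v0:v1,u0:u1]=mask[v0:v1,u0:u1]
    n,l,st,_=cv2.connectedComponentsWithStats(m); k=1+np.argmax(st[1:,4])
    c,_=cv2.findContours((l==k).astype(np.uint8),cv2.RETR_EXTERNAL,cv2.CHAIN_APPROX_NONE)
    return toplane(d,c[0].reshape(-1,2),z)
E
python3 - <<'E'
from h import *
print(yaw_tool())
t=load('top');h=cv2.cvtColor(t['pixels'],cv2.COLOR_RGB2HSV)
H,S,V=[h[...,i].astype(int) for i in range(3)]
wood=((H>8)&(H<28)&(S>60)&(V>90))
boxes=dict(lift=(198,222,256,266),cleat=(228,148,288,194),plate=(296,198,374,262),riser=(426,216,496,272))
for k,b in boxes.items():
    print(k,rect(blob(t,wood,b,.008)))
red=((H<8)|(H>172))&(S>140)
print('pile red',rect(blob(t,red,(395,140,450,200),.078)))
print('sample red',rect(blob(t,red,(225,222,256,266),.027)))
P=cloud(t);s=load('side');Q=cloud(s)
for n,C in(('top',P),('side',Q)):
    m=(abs(C[...,0]-.64)<.09)&(abs(C[...,1]+.225)<.075)
    X=C[m]; 
    for lo,hi in((.01,.022),(.03,.042),(.044,.06),(.07,.09)):
        x=X[(X[:,2]>lo)&(X[:,2]<hi)]; 
        if len(x)>5: print(n,lo,len(x),rect(x[:,:2]),np.median(x[:,2]).round(4))
E
```

```text
(np.float64(75.97676527698134), array([[-0.97 ,  0.242, -0.   ],
       [ 0.242,  0.97 , -0.002],
       [-0.   , -0.002, -1.   ]]))
lift [431.8 315.7 119.   78.8  84.5]
cleat [641.7 230.1 136.7  93.1  89.9]
plate [474.2  13.1 170.2 128.7 -82.3]
riser [ 432.4 -336.9  153.6  111.5   89. ]
pile red [ 639.1 -222.6   49.4   36.6  -15.7]
sample red [4.274e+02 2.782e+02 4.370e+01 3.850e+01 2.000e-01]
top 0.01 185 [ 6.477e+02 -2.446e+02  1.604e+02  1.100e+02 -2.000e-01] 0.016
top 0.03 182 [ 640.7 -224.4   79.4   52.6  -15.2] 0.0361
top 0.044 158 [ 641.8 -224.6   63.7   44.6   -9.8] 0.0533
top 0.07 121 [ 643.4 -224.1   40.3   34.5  -14.2] 0.0767
side 0.01 321 [ 6.501e+02 -2.474e+02  1.549e+02  1.048e+02 -1.000e-01] 0.0164
side 0.03 341 [ 640.6 -229.9   78.5   54.4  -15.2] 0.0365
side 0.044 369 [ 640.  -231.6   61.7   44.2  -12.9] 0.0533
side 0.07 232 [ 643.3 -229.6   40.8   36.4  -14.7] 0.0771
```

Sizes agree with the given ones (119≈117, 137≈137, 170≈169, 154≈153 mm) and so do the heights. Pile: about (0.641,-0.226), yaw -14°; the jaw axis is already at 76°, which matches. Moving to above the pile.

```bash
D='[[1,-1,0,0,88]]'
python3 -m inch '[[1,-1,0,0,88],[1,-1,0,0,88],[1,-1,0,0,88],[1,-1,0,0,88],[1,-1,0,0,88]]' 20
python3 -m inch '[[1,-1,0,0,88],[1,-1,0,0,88],[1,-1,0,0,88],[1,-1,0,0,88],[1,-1,0,0,88]]'
python3 -m inch '[[1,-1,0,0,88],[1,-1,0,0,88],[1,-1,0,0,88],[1,-1,0,0,88],[1,-1,0,0,88]]'
```

```text
clock: 0.6
tool_pos: [0.2773, 0.48, 0.2574]
eef_rot: [0.122, 0.993, -0.0, -0.0]
contact_force: [0.2, 0.5, -0.1]
opening: 0.996
clock: 1.1
tool_pos: [0.4022, 0.3551, 0.2575]
eef_rot: [0.122, 0.993, -0.0, -0.0]
contact_force: [0.8, 0.2, -0.3]
opening: 0.997
clock: 1.6
tool_pos: [0.5271, 0.2301, 0.2574]
eef_rot: [0.122, 0.993, -0.0, -0.0]
contact_force: [0.3, 1.4, -0.8]
opening: 1.0
```

```bash
python3 -m inch '[[0.25,-1,0,0,88],[0.25,-1,0,0,88],[0.25,-1,0,0,88],[0.25,-1,0,0,88],[0.25,-1,0,0,88]]'
python3 -m inch '[[0.25,-1,0,0,88],[0.25,-1,0,0,88],[0.25,-1,0,0,88],[0.25,-1,0,0,88],[0.25,-1,0,0,88]]'
python3 -m inch '[[0.25,-1,0,0,70],[0.25,-1,0,0,70],[0.25,-1,0,0,70],[0.25,-1,0,0,70],[0.25,-1,0,0,70]]'
python3 -m inch '[[0.25,-1,0,0,70],[0.25,-1,-1,0,70],[0.25,-1,-1,0,70],[0,-0.2,-1,0,70],[0,0,-1,0,70]]'
python3 - <<'E'
from h import *
print(yaw_tool()[0])
for n,c in(('top',(370,120,490,230)),('side',(340,190,500,320))):
    s=snap(n);save(s['pixels'],n+'1.png',c,5 if n=='top' else 4)
E
```

```text
clock: 2.1
tool_pos: [0.5576, 0.1052, 0.2574]
eef_rot: [0.122, 0.993, -0.0, -0.0]
contact_force: [0.2, -0.2, -0.8]
opening: 0.995
clock: 2.6
tool_pos: [0.5888, -0.0197, 0.2574]
eef_rot: [0.122, 0.993, -0.0, -0.0]
contact_force: [0.1, -1.0, 0.2]
opening: 0.998
clock: 3.1
tool_pos: [0.62, -0.1447, 0.2573]
eef_rot: [0.122, 0.993, 0.0, -0.001]
contact_force: [0.8, -0.7, -0.7]
opening: 0.794
clock: 3.6
tool_pos: [0.6382, -0.226, 0.156]
eef_rot: [0.124, 0.992, -0.001, -0.0]
contact_force: [-0.0, -0.3, -0.5]
opening: 0.793
75.80294774220546
```

View pics/side1.png

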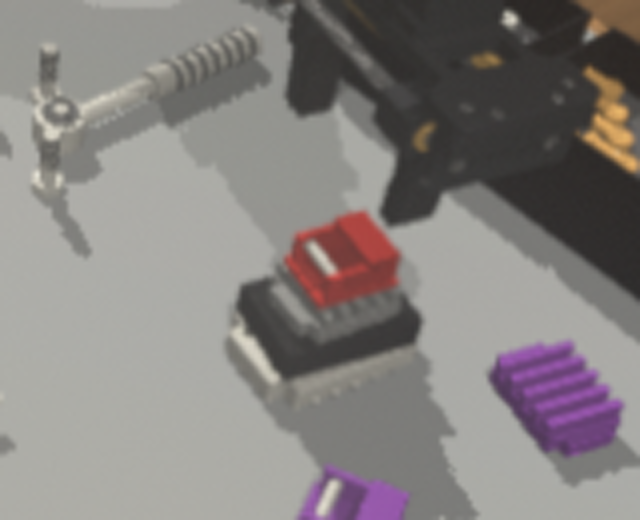

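```bash
python3 -m inch '[[0.1,0,-1,0,70],[0,0,-1,0,70],[0,0,-0.5,0,70],[0,0,-0.5,0,70],[0,0,0,0,70]]' 15
python3 -m inch '[[0,0,0,0,28],[0,0,0,0,28],[0,0,0,0,28],[0,0,0,0,28],[0,0,0,0,28]]' 15
```

```text
clock: 4.2
tool_pos: [0.6409, -0.2233, 0.0819]
eef_rot: [0.122, 0.993, 0.0, -0.001]
contact_force: [-1.1, -0.0, -0.7]
opening: 0.795
clock: 4.7
tool_pos: [0.6416, -0.2241, 0.0833]
eef_rot: [0.122, 0.993, -0.0, 0.0]
contact_force: [-0.4, -1.1, 3.2]
opening: 0.382
```

```bash
python3 -m inch '[[0,0,0.4,0,28],[0,0,0.6,0,28],[0,0,1,0,28],[0,0,1,0,28],[0,0,1,0,28]]'
python3 - <<'E'
from h import *
s=snap('side');save(s['pixels'],'side2.png',(340,190,500,320),4)
E
```

```text
clock: 5.2
tool_pos: [0.6417, -0.2234, 0.1851]
eef_rot: [0.122, 0.993, 0.0, 0.001]
contact_force: [0.4, -1.8, -0.8]
opening: 0.384
```

View pics/side2.png

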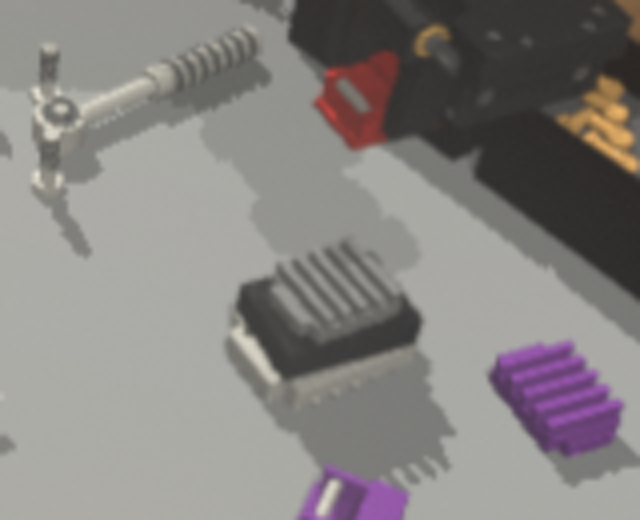

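Run:
```python
from h import *
s=load('side');save(s['pixels'],'side2b.png',(405,190,455,235),12)
```

```text
(no output)
```

View pics/side2b.png

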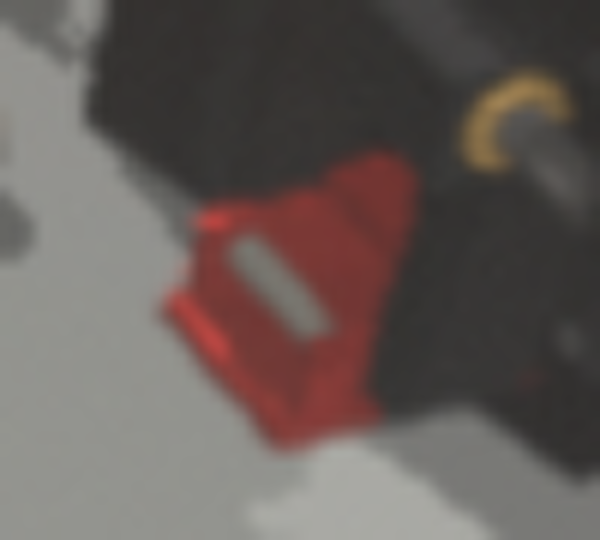

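Level and well held; cleat, riser and plate are undisturbed. Carrying it to the lift tray.

```bash
python3 -m inch '[[-0.3,1,0,0.4,28],[-0.3,1,0,0.5,28],[-0.3,1,0,0.5,28],[-0.3,1,0,0,28],[-0.3,1,0,0,28]]'
python3 -m inch '[[-0.3,1,0,0,28],[-0.3,1,0,0,28],[-0.3,1,0,0,28],[-0.3,1,0,0,28],[-0.3,1,0,0,28]]'
python3 -m inch '[[-0.4,1,0,0,28],[-0.4,1,0,0,28],[-0.4,1,0,0,28],[-0.4,1,0,0,28],[-0.4,1,0,0,28]]'
python3 -m inch '[[-0.4,1,0,0,28],[-0.4,1,0,0,28],[-0.4,1,0,0,28],[-0.5,1,0,0,28],[-0.5,1,0,0,28]]'
python3 -m inch '[[-0.5,1,0,0,28],[-0.4,1,0,0,28],[-0.3,0.5,-1,0,28],[0,0,-1,0,28],[0,0,-1,0,28]]'
python3 - <<'E'
from h import *
print(yaw_tool()[0],r.get_state()['tool_pos'])
for n,c in(('top',(190,200,300,290)),('side',(180,140,280,240))):
    s=snap(n);save(s['pixels'],n+'3.png',c,6)
E
```

```text
clock: 5.75
tool_pos: [0.6038, -0.0975, 0.1836]
eef_rot: [0.049, 0.999, 0.0, 0.001]
contact_force: [-0.1, 0.4, -1.2]
opening: 0.381
clock: 6.25
tool_pos: [0.5664, 0.0276, 0.1836]
eef_rot: [0.049, 0.999, 0.0, 0.001]
contact_force: [1.0, 0.0, -1.8]
opening: 0.384
clock: 6.75
tool_pos: [0.5163, 0.1527, 0.1836]
eef_rot: [0.049, 0.999, 0.0, 0.001]
contact_force: [0.2, 0.5, -0.9]
opening: 0.385
clock: 7.25
tool_pos: [0.4611, 0.2778, 0.1836]
eef_rot: [0.049, 0.999, 0.001, 0.001]
contact_force: [0.1, 0.0, -1.0]
opening: 0.384
clock: 7.75
tool_pos: [0.4313, 0.3404, 0.1079]
eef_rot: [0.048, 0.999, 0.001, 0.001]
contact_force: [-0.2, 0.1, -1.5]
opening: 0.382
84.48008400832391 [0.43128977 0.34042545 0.10789459]
```

View pics/side3.png

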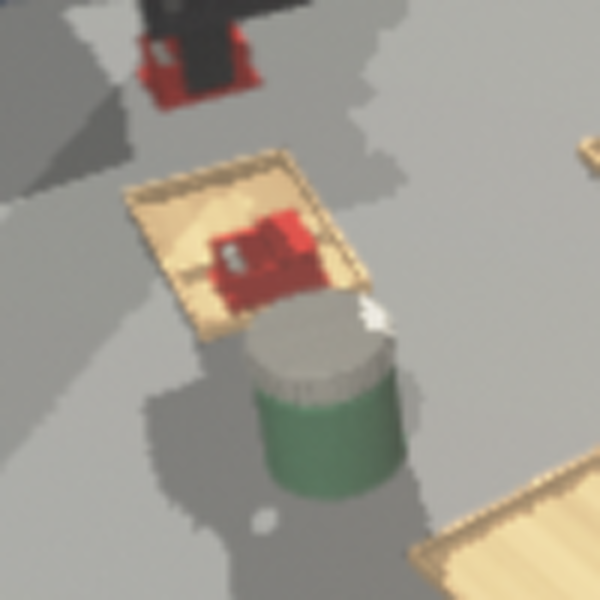

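```bash
python3 -m inch '[[0.1,0,-0.8,0,28],[0,0,-0.8,0,28],[0,0,-0.6,0,28],[0,0,-0.5,0,28],[0,0,-0.1,0,28]]'
python3 -m inch '[[0,0,-0.1,0,28],[0,0,0,0,28]]'
```

```text
clock: 8.35
tool_pos: [0.4337, 0.3388, 0.0371]
eef_rot: [0.049, 0.999, -0.0, -0.0]
contact_force: [1.0, -0.2, -1.2]
opening: 0.387
clock: 8.55
tool_pos: [0.4342, 0.3391, 0.0356]
eef_rot: [0.049, 0.999, 0.0, 0.0]
contact_force: [-0.2, -0.3, -0.5]
opening: 0.386
```

```bash
python3 -m inch '[[0,0,-0.05,0,28],[0,0,0,0,28]]'
```

```text
clock: 8.75
tool_pos: [0.4341, 0.339, 0.0344]
eef_rot: [0.049, 0.999, 0.0, 0.0]
contact_force: [-0.1, 0.5, -0.5]
opening: 0.384
```

```bash
python3 -m inch '[[0,0,-0.05,0,28],[0,0,0,0,28]]' | grep -E "pos|force"
python3 -m inch '[[0,0,-0.04,0,28],[0,0,0,0,28]]'| grep -E "pos|force"
python3 -m inch '[[0,0,-0.04,0,28],[0,0,0,0,28]]'| grep -E "pos|force"
```

```text
tool_pos: [0.434, 0.3389, 0.0328]
contact_force: [-0.1, 0.2, -0.8]
tool_pos: [0.434, 0.339, 0.0322]
contact_force: [-0.9, -0.6, 4.2]
tool_pos: [0.434, 0.339, 0.0322]
contact_force: [-2.2, -1.1, 13.5]
```

Seated at TCP z 0.032. I ease off, open a little, and go up.

```bash
python3 -m inch '[[0,0,0.05,0,28],[0,0,0,0,40],[0,0,0,0,40],[0,0,0,0,40],[0,0,0.3,0,40]]'
python3 -m inch '[[0,0,0.7,0,40],[0,0,1,0,70],[0,0,1,0,70],[0,0,1,0,70],[0,0,1,0,70]]'
python3 - <<'E'
from h import *
s=snap('side');save(s['pixels'],'side4.png',(180,140,280,240),6)
h=cv2.cvtColor(s['pixels'],cv2.COLOR_RGB2HSV);C=cloud(s)
red=((h[...,0]<8)|(h[...,0]>172))&(h[...,1]>120)&(abs(C[...,0]-.434)<.06)&(abs(C[...,1]-.315)<.08)&(C[...,2]<.05)
X=C[red]; a=X[X[:,1]>.31];print(len(a),rect(a[:,:2]),a[:,2].max(),'sample',rect(X[X[:,1]<.31][:,:2]),X[X[:,1]<.31][:,2].max())
# refined cleat pose
P=cloud(s);m=(abs(P[...,0]-.64)<.06)&(abs(P[...,1]+.228)<.06)&(P[...,2]>.044)&(P[...,2]<.06);print(rect(P[m][:,:2]),np.median(P[m][:,2]))
E
```

```text
clock: 9.85
tool_pos: [0.4334, 0.3385, 0.0388]
eef_rot: [0.049, 0.999, -0.001, -0.001]
contact_force: [0.1, -0.3, -0.3]
opening: 0.45
clock: 10.35
tool_pos: [0.4339, 0.3387, 0.1584]
eef_rot: [0.049, 0.999, 0.0, 0.0]
contact_force: [-0.4, 0.0, 0.4]
opening: 0.789
184 [436.9 337.5  45.   37.8  -4. ] 0.031219887987139705 sample [430.  276.6  44.6  40.2  -5.9] 0.030379797981261225
[ 642.3 -229.8   64.    46.8  -10.7] 0.05227225616351072
```

View pics/side4.png

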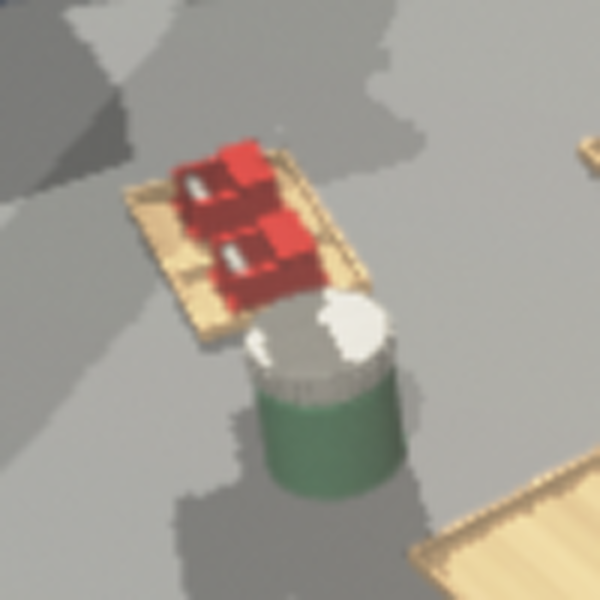

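The lift sits flat beside its sample. Back for the cleat.

```bash
python3 -m inch '[[0.5,-1,0,-0.3,70],[0.5,-1,0,-0.3,70],[0.5,-1,0,-0.3,70],[0.5,-1,0,0,70],[0.4,-1,0,0,70]]' |grep pos
python3 -m inch '[[0.4,-1,0,0,70],[0.4,-1,0,0,70],[0.4,-1,0,0,70],[0.4,-1,0,0,70],[0.4,-1,0,0,70]]'|grep pos
python3 -m inch '[[0.4,-1,0,0,70],[0.4,-1,0,0,70],[0.4,-1,0,0,70],[0.4,-1,0,0,70],[0.4,-1,0,0,70]]'|grep pos
python3 -m inch '[[0.3,-1,0,0,70],[0.3,-1,0,0,70],[0.3,-1,0,0,70],[0.3,-1,0,0,70],[0.3,-1,0,0,70]]'|grep pos
python3 -m inch '[[0.3,-1,0,0,70],[0.3,-1,0,0,70],[0.2,-0.6,-1,0,70],[0,0,-0.5,0,70],[0,0,0,0,70]]'
python3 - <<'E'
from h import *
print(yaw_tool()[0],r.get_state()['tool_pos'])
E
```

```text
tool_pos: [0.4946, 0.2128, 0.1573]
tool_pos: [0.5442, 0.0877, 0.1572]
tool_pos: [0.5941, -0.0373, 0.1572]
tool_pos: [0.6314, -0.1623, 0.1572]
clock: 12.9
tool_pos: [0.6493, -0.2249, 0.1171]
eef_rot: [0.096, 0.995, 0.001, -0.003]
contact_force: [-0.6, 0.1, -0.0]
opening: 0.797
78.98831161498187 [ 0.64932899 -0.22493708  0.117075  ]
```

```bash
python3 -m inch '[[-0.3,0,-0.7,0,70],[0,0,-0.7,0,70],[0,0,-0.5,0,70],[0,0,-0.3,0,70],[0,0,0,0,70]]'
python3 -m inch '[[0,0,0,0,38],[0,0,0,0,38],[0,0,0,0,38],[0,0,0,0,38],[0,0,0,0,38]]' 15
```

```text
clock: 13.4
tool_pos: [0.6435, -0.2254, 0.0633]
eef_rot: [0.096, 0.995, 0.0, -0.001]
contact_force: [-0.3, 0.5, -0.3]
opening: 0.794
clock: 13.9
tool_pos: [0.6443, -0.2264, 0.0651]
eef_rot: [0.096, 0.995, -0.0, 0.001]
contact_force: [-0.2, 0.4, 3.1]
opening: 0.493
```

```bash
python3 -m inch '[[0,0,0.4,0,38],[0,0,0.6,0,38],[0,0,1,0,38],[0,0,1,0,38],[0,0,1,0,38]]'
python3 - <<'E'
from h import *
s=snap('side');save(s['pixels'],'side5.png',(360,190,480,300),5)
C=cloud(s)
for lo,hi in((.03,.042),(.044,.06)):
    m=(abs(C[...,0]-.64)<.06)&(abs(C[...,1]+.228)<.06)&(C[...,2]>lo)&(C[...,2]<hi);print(lo,m.sum(),rect(C[m][:,:2]) if m.sum() else '')
E
```

```text
clock: 14.4
tool_pos: [0.6441, -0.226, 0.1668]
eef_rot: [0.096, 0.995, 0.0, 0.0]
contact_force: [-0.3, 0.6, -1.0]
opening: 0.499
0.03 708 [ 640.9 -230.    79.8   54.7  -14.5]
0.044 0
```

View pics/side5.png

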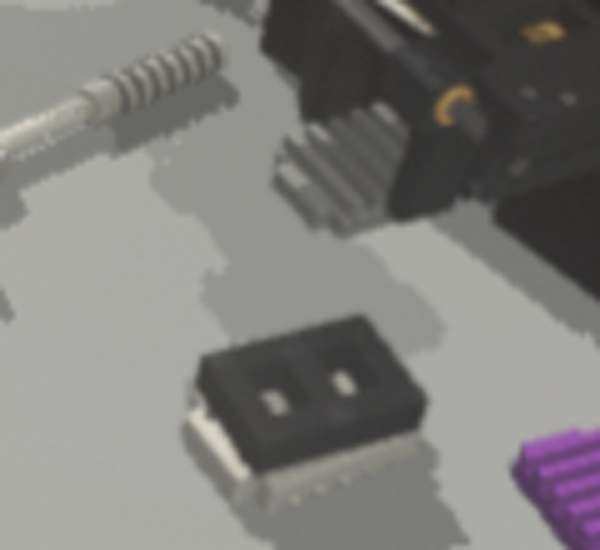

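The cleat is held level and the riser lies alone on the plate. Carrying it to the cleat tray at (0.642,0.258).

```bash
python3 -m inch '[[0,1,0,0.4,38],[0,1,0,0.4,38],[0,1,0,0.4,38],[0,1,0,0.4,38],[0,1,0,0.2,38]]'|grep pos
python3 -m inch '[[0,1,0,0,38],[0,1,0,0,38],[0,1,0,0,38],[0,1,0,0,38],[0,1,0,0,38]]'|grep pos
python3 -m inch '[[0,1,0,0,38],[0,1,0,0,38],[0,1,0,0,38],[0,1,0,0,38],[0,1,0,0,38]]'|grep pos
python3 -m inch '[[0,1,0,0,38],[0,1,0,0,38],[0,1,0,0,38],[0,1,-0.5,0,38],[0,0.4,-1,0,38]]'|grep pos
python3 -m inch '[[0,0,-1,0,38],[0,0,-1,0,38],[0,0,0,0,38]]'
python3 - <<'E'
from h import *
print(yaw_tool()[0],r.get_state()['tool_pos'])
for n,c in(('top',(215,135,305,210)),('side',(250,130,360,220))):
    s=snap(n);save(s['pixels'],n+'6.png',c,6)
E
```

```text
tool_pos: [0.6432, -0.0983, 0.1643]
tool_pos: [0.6429, 0.0266, 0.1642]
tool_pos: [0.6426, 0.1514, 0.1642]
tool_pos: [0.6431, 0.2653, 0.1285]
clock: 16.75
tool_pos: [0.6399, 0.2589, 0.0731]
eef_rot: [0.001, 1.0, -0.001, -0.004]
contact_force: [-1.5, -1.0, -1.0]
opening: 0.493
89.93495870978849 [0.63994844 0.25893238 0.07305764]
```

View pics/side6.png

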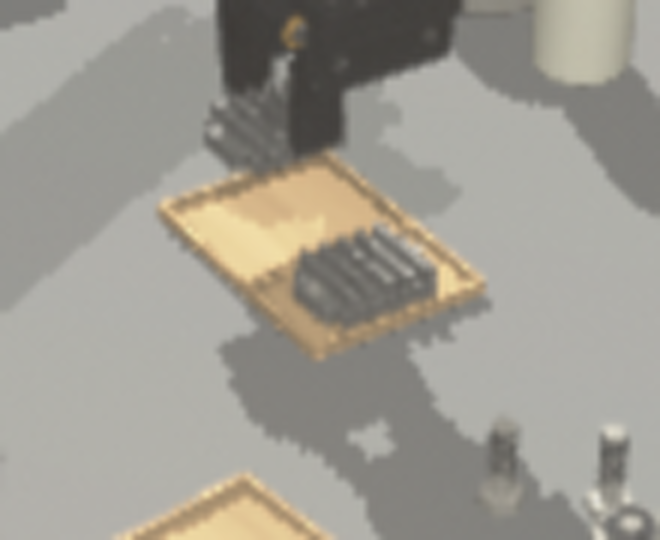

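```bash
python3 -m inch '[[0,0,-0.6,0,38],[0,0,-0.5,0,38],[0,0,-0.2,0,38],[0,0,0,0,38]]'| grep -E "pos|force"
python3 -m inch '[[0,0,-0.08,0,38],[0,0,0,0,38]]'| grep -E "pos|force"
```

```text
tool_pos: [0.6432, 0.2585, 0.0433]
contact_force: [0.4, 0.1, -1.0]
tool_pos: [0.6441, 0.259, 0.0427]
contact_force: [-0.1, 0.3, -0.3]
```

```bash
python3 -m inch '[[0,0,-0.2,0,38],[0,0,-0.06,0,38],[0,0,0,0,38]]'| grep -E "pos|force"
python3 -m inch '[[0,0,-0.05,0,38],[0,0,0,0,38]]'| grep -E "pos|force"
python3 -m inch '[[0,0,-0.04,0,38],[0,0,0,0,38]]'| grep -E "pos|force"
```

```text
tool_pos: [0.6437, 0.2588, 0.0356]
contact_force: [-0.4, -0.6, 0.1]
tool_pos: [0.6439, 0.2589, 0.0347]
contact_force: [0.6, -0.5, -1.1]
tool_pos: [0.6439, 0.2588, 0.0337]
contact_force: [-0.1, 0.3, 0.8]
```

```bash
python3 -m inch '[[0,0,-0.04,0,38],[0,0,0,0,38]]'| grep -E "pos|force"
python3 -m inch '[[0,0,-0.04,0,38],[0,0,0,0,38]]'| grep -E "pos|force"
```

```text
tool_pos: [0.6439, 0.2588, 0.0326]
contact_force: [0.5, -0.5, -0.4]
tool_pos: [0.6441, 0.2589, 0.0322]
contact_force: [-1.4, -0.1, 2.4]
```

```bash
python3 -m inch '[[0,0,0,0,48],[0,0,0,0,48],[0,0,0,0,48],[0,0,0.3,0,48],[0,0,0.7,0,48]]'
python3 -m inch '[[0,0,1,0,75],[0,0,1,0,75],[0,0,1,0,75],[0,0,1,0,75],[0,-0.5,0,0,75]]'
python3 - <<'E'
from h import *
s=snap('side');save(s['pixels'],'side7.png',(250,130,360,220),6)
C=cloud(s)
m=(abs(C[...,0]-.642)<.06)&(abs(C[...,1]-.23)<.08)&(C[...,2]>.014)&(C[...,2]<.03)
X=C[m]
for a in(X[X[:,1]>.226],X[X[:,1]<.226]): print(len(a),rect(a[:,:2]),a[:,2].max())
E
```

```text
clock: 19.05
tool_pos: [0.6429, 0.2584, 0.0561]
eef_rot: [0.002, 1.0, -0.001, -0.001]
contact_force: [0.2, 0.4, 0.4]
opening: 0.547
clock: 19.55
tool_pos: [0.646, 0.2502, 0.1625]
eef_rot: [0.001, 1.0, 0.003, 0.004]
contact_force: [-0.0, 1.1, 0.8]
opening: 0.845
197 [6.416e+02 2.571e+02 5.970e+01 4.810e+01 2.000e-01] 0.024952890889286983
219 [642.3 185.3  63.2  48.    0.8] 0.025236682664212196
```

View pics/side7.png

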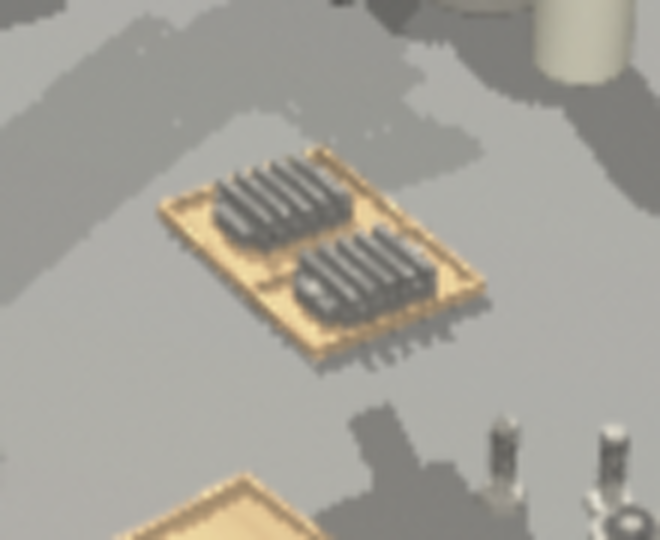

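The cleat is seated flat and square. Next is the riser (bottom at z 16, jaw yaw 75.5°).

```bash
python3 -m inch '[[0,-1,0,-0.5,75],[0,-1,0,-0.5,75],[0,-1,0,-0.5,75],[0,-1,0,-0.5,75],[0,-1,0,-0.4,75]]' |grep pos
python3 -m inch '[[0,-1,0,0,75],[0,-1,0,0,75],[0,-1,0,0,75],[0,-1,0,0,75],[0,-1,0,0,75]]'|grep pos
python3 -m inch '[[0,-1,0,0,75],[0,-1,0,0,75],[0,-1,0,0,75],[0,-1,0,0,75],[0,-1,0,0,75]]'|grep pos
python3 -m inch '[[0,-1,0,0,75],[0,-1,0,0,75],[0,-1,0,0,75],[-0.1,-0.8,0,0,75],[0,0,-1,0,75]]'|grep pos
python3 -m inch '[[0,0,-1,0,75],[0,0,-1,0,75],[0,0,0,0,75]]'
python3 - <<'E'
from h import *
print(yaw_tool()[0],r.get_state()['tool_pos'])
E
```

```text
tool_pos: [0.6431, 0.1192, 0.1559]
tool_pos: [0.643, -0.0057, 0.156]
tool_pos: [0.6427, -0.1305, 0.1559]
tool_pos: [0.6417, -0.2303, 0.1336]
clock: 21.9
tool_pos: [0.6376, -0.2236, 0.0775]
eef_rot: [0.127, 0.992, 0.0, -0.004]
contact_force: [-0.9, 0.3, -1.3]
opening: 0.85
75.35532023810705 [ 0.63760573 -0.22357993  0.07753939]
```

```bash
python3 -m inch '[[0,0,-0.7,0,75],[0,0,-0.5,0,75],[0,0,-0.2,0,75],[0,0,0,0,75]]'
python3 -m inch '[[0,0,0,0,46],[0,0,0,0,46],[0,0,0,0,46],[0,0,0,0,46],[0,0,0,0,46]]' 18
```

```text
clock: 22.3
tool_pos: [0.641, -0.2235, 0.046]
eef_rot: [0.127, 0.992, 0.0, -0.001]
contact_force: [-0.7, -0.2, 0.4]
opening: 0.851
clock: 22.8
tool_pos: [0.6418, -0.224, 0.0474]
eef_rot: [0.127, 0.992, -0.0, 0.001]
contact_force: [-0.4, -0.5, 3.4]
opening: 0.585
```

```bash
python3 -m inch '[[0,0,0.4,0,46],[0,0,0.6,0,46],[0,0,1,0,46],[0,0,1,0,46],[0,0,1,0,46]]' |grep -E "pos|open"
python3 - <<'E'
from h import *
s=snap('side');save(s['pixels'],'side8.png',(360,190,480,300),5)
C=cloud(s)
for lo,hi in((.011,.022),(.026,.06)):
    m=(abs(C[...,0]-.64)<.065)&(abs(C[...,1]+.228)<.05)&(C[...,2]>lo)&(C[...,2]<hi);print(lo,m.sum(),rect(C[m][:,:2]) if m.sum() else '')
E
```

```text
tool_pos: [0.6416, -0.2234, 0.1489]
opening: 0.587
0.011 987 [ 641.5 -229.4   98.    61.1   -7.6]
0.026 0
```

View pics/side8.png

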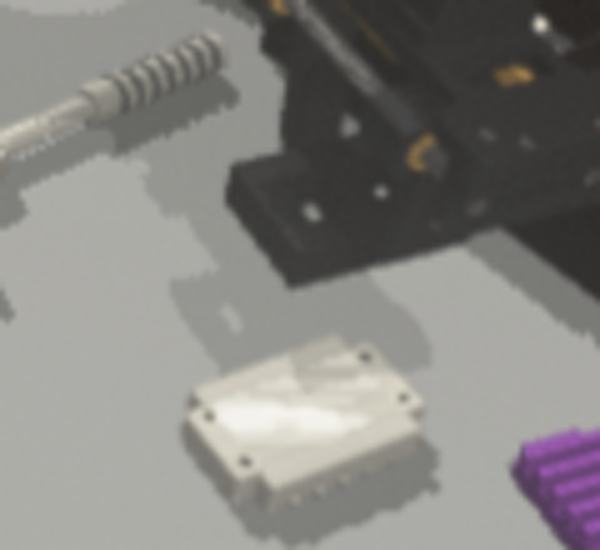

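The riser is held level. The plate alone remains: centre (0.641,-0.226), yaw -7.6°. Carrying the riser to (0.433,-0.305).

```bash
python3 -m inch '[[-0.9,-0.4,0,0.4,46],[-0.9,-0.4,0,0.5,46],[-0.9,-0.4,0,0.5,46],[-0.9,-0.4,0,0.5,46],[-0.9,-0.4,0,0.4,46]]'|grep pos
python3 -m inch '[[-0.9,-0.4,0,0,46],[-0.9,-0.4,0,0,46],[-0.9,-0.4,0,0,46],[-0.9,-0.1,0,0,46],[-0.2,0,-1,0,46]]'|grep pos
python3 -m inch '[[0,0,-1,0,46],[0,0,-0.6,0,46],[0,0,0,0,46],[0,0,0,0,46]]'
python3 - <<'E'
from h import *
print(yaw_tool()[0],r.get_state()['tool_pos'])
s=snap('side');save(s['pixels'],'side9.png',(310,300,450,400),5)
E
```

```text
tool_pos: [0.5283, -0.2739, 0.1475]
tool_pos: [0.4325, -0.3085, 0.1242]
clock: 24.75
tool_pos: [0.4344, -0.3061, 0.0823]
eef_rot: [0.007, 1.0, -0.0, 0.0]
contact_force: [-0.4, -0.0, -1.2]
opening: 0.586
89.18583120783603 [ 0.43437494 -0.3061233   0.08233432]
```

View pics/side9.png

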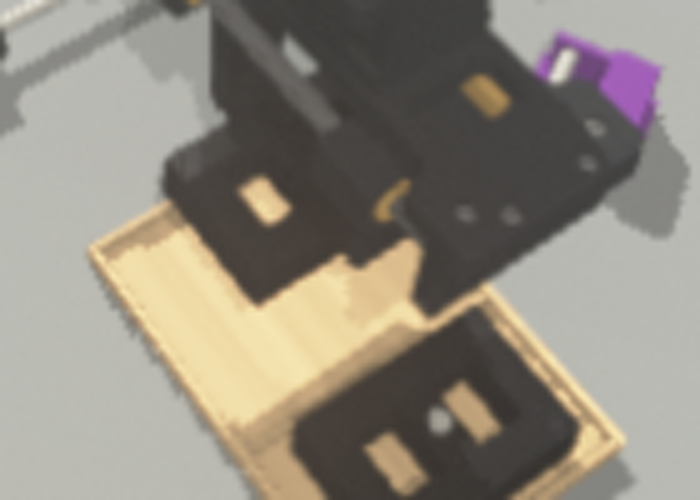

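```bash
python3 -m inch '[[0,0,-0.7,0,46],[0,0,-0.7,0,46],[0,0,-0.35,0,46],[0,0,0,0,46]]'| grep -E "pos|force"
python3 -m inch '[[0,0,-0.05,0,46],[0,0,0,0,46]]'| grep -E "pos|force"
```

```text
tool_pos: [0.434, -0.306, 0.0379]
contact_force: [0.2, -0.2, -0.4]
tool_pos: [0.4344, -0.3064, 0.0375]
contact_force: [-0.1, -0.3, -0.9]
```

```bash
python3 -m inch '[[0,0,-0.05,0,46],[0,0,0,0,46]]'| grep -E "pos|force"
```

```text
tool_pos: [0.4341, -0.3062, 0.0358]
contact_force: [-0.0, -0.3, -1.0]
```

```bash
python3 -m inch '[[0,0,-0.04,0,46],[0,0,0,0,46]]'| grep -E "pos|force"
python3 -m inch '[[0,0,-0.04,0,46],[0,0,0,0,46]]'| grep -E "pos|force"
```

```text
tool_pos: [0.4339, -0.3061, 0.0345]
contact_force: [0.6, -1.4, -1.0]
tool_pos: [0.434, -0.3061, 0.0343]
contact_force: [-1.2, 0.5, 8.3]
```

```bash
python3 -m inch '[[0,0,0.03,0,56],[0,0,0,0,56],[0,0,0,0,56],[0,0,0.3,0,56],[0,0,0.7,0,56]]'
python3 -m inch '[[0,0,1,0,80],[0,0,1,0,80],[0,0,1,0,80],[0.7,0.4,0,0,80],[0.9,0.4,0,-0.3,80]]' |grep pos
python3 -m inch '[[0.9,0.4,0,-0.4,80],[0.9,0.4,0,-0.4,80],[0.9,0.4,0,0,80],[0.9,0.3,0,0,80],[0.9,0.3,0,0,80]]' |grep pos
python3 -m inch '[[0.9,0.3,0,0,80],[0.9,0.3,0,0,80],[0.3,0,-0.5,0,80],[0,0,-1,0,80],[0,0,0,0,80]]'
python3 - <<'E'
from h import *
print(yaw_tool()[0],r.get_state()['tool_pos'])
s=snap('side');save(s['pixels'],'side10.png',(310,300,450,400),5)
C=cloud(s)
m=(abs(C[...,0]-.434)<.07)&(abs(C[...,1]+.306)<.042)&(C[...,2]>.014)&(C[...,2]<.06)
print(rect(C[m][:,:2]),np.percentile(C[m][:,2],[5,50,99]))
m=(abs(C[...,0]-.64)<.065)&(abs(C[...,1]+.228)<.05)&(C[...,2]>.011)&(C[...,2]<.022);print(m.sum(),rect(C[m][:,:2]))
E
```

```text
clock: 26.5
tool_pos: [0.4333, -0.3056, 0.0588]
eef_rot: [0.007, 1.0, 0.001, -0.001]
contact_force: [0.2, 0.1, -0.0]
opening: 0.632
tool_pos: [0.4734, -0.287, 0.1356]
tool_pos: [0.5871, -0.2406, 0.1346]
clock: 28.0
tool_pos: [0.6353, -0.2262, 0.0929]
eef_rot: [0.065, 0.998, 0.0, -0.004]
contact_force: [-1.1, -0.3, -0.5]
opening: 0.904
82.57468304535163 [ 0.63530775 -0.22615667  0.09287697]
[ 434.  -306.8   78.7   54.1   -1.5] [0.0164961  0.023929   0.02643819]
933 [ 641.8 -229.8   97.4   61.2   -8.3]
```

View pics/side10.png

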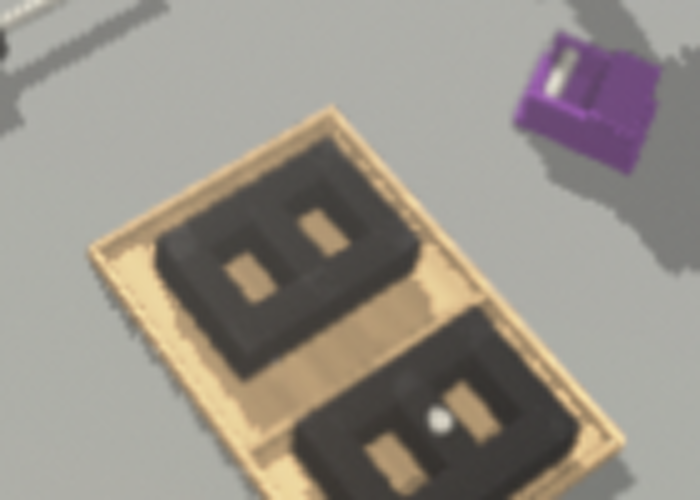

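The riser is seated. Now the plate.

```bash
python3 -m inch '[[0.1,0,-1,0,80],[0,0,-0.9,0,80],[0,0,-0.5,0,80],[0,0,0,0,80],[0,0,0,0,80]]'
```

```text
clock: 28.55
tool_pos: [0.6417, -0.2265, 0.0376]
eef_rot: [0.065, 0.998, -0.0, 0.0]
contact_force: [0.6, 0.1, 0.2]
opening: 0.908
```

```bash
python3 -m inch '[[0,0,-0.3,0,80],[0,0,-0.15,0,80],[0,0,0,0,80]]' | grep pos
python3 -m inch '[[0,0,0,0,54],[0,0,0,0,54],[0,0,0,0,54],[0,0,0,0,54],[0,0,0,0,54]]' 35
python3 -m inch '[[0,0,0.2,0,54],[0,0,0.4,0,54],[0,0,0.8,0,54],[0,0,1,0,54],[0,0,1,0,54]]'
python3 - <<'E'
from h import *
s=snap('side');save(s['pixels'],'side11.png',(360,190,480,300),5)
E
```

```text
tool_pos: [0.6412, -0.2261, 0.0252]
clock: 29.35
tool_pos: [0.6416, -0.2264, 0.0257]
eef_rot: [0.065, 0.998, -0.0, 0.0]
contact_force: [0.4, -1.7, 1.1]
opening: 0.676
clock: 29.85
tool_pos: [0.6412, -0.2258, 0.1117]
eef_rot: [0.065, 0.998, 0.0, -0.0]
contact_force: [0.1, -0.4, -1.4]
opening: 0.674
```

View pics/side11.png

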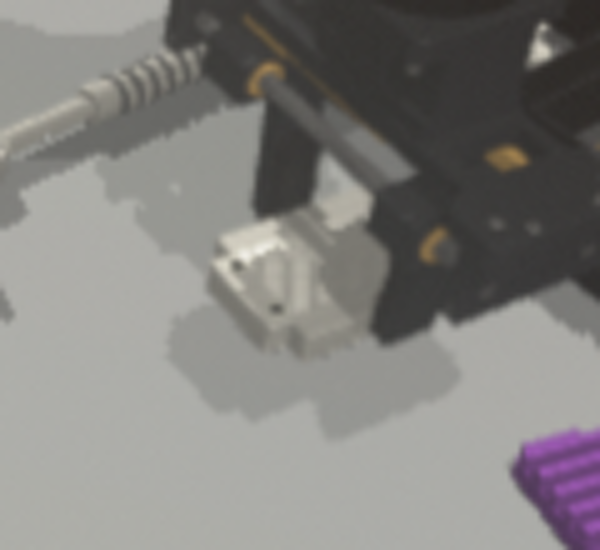

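The plate is held level (59.5 mm). Carrying it to (0.469,0.048), jaw yaw 97.7°.

```bash
python3 -m inch '[[-0.6,1,0.5,0.5,54],[-0.6,1,0.5,0.5,54],[-0.6,1,0,0.5,54],[-0.6,1,0,0.5,54],[-0.6,1,0,0.5,54]]'|grep pos
python3 -m inch '[[-0.6,1,0,0,54],[-0.6,1,0,0,54],[-0.6,1,0,0,54],[-0.7,1,0,0,54],[-0.7,1,0,0,54]]'|grep pos
python3 -m inch '[[-0.7,1,0,0,54],[0,0,-0.8,0,54],[0,0,-0.8,0,54],[0,0,0,0,54],[0,0,0,0,54]]'
python3 - <<'E'
from h import *
print(yaw_tool()[0])
s=snap('side');save(s['pixels'],'side12.png',(240,190,360,290),5)
E
```

```text
tool_pos: [0.5658, -0.1001, 0.1359]
tool_pos: [0.486, 0.0251, 0.1358]
clock: 31.4
tool_pos: [0.469, 0.049, 0.0957]
eef_rot: [-0.066, 0.998, -0.0, -0.0]
contact_force: [0.5, -0.1, -1.1]
opening: 0.672
97.58352268172436
```

View pics/side12.png

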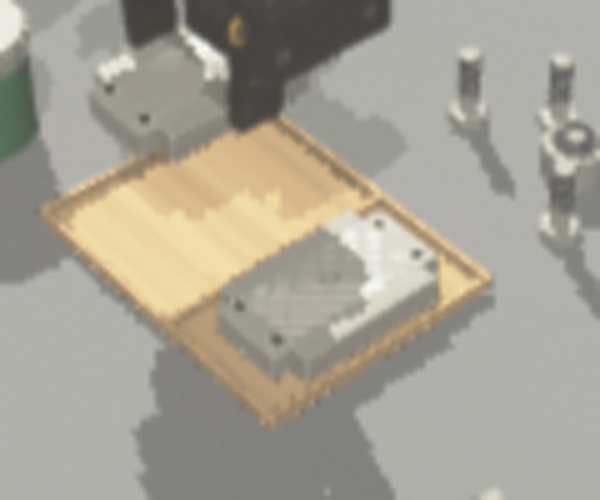

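```bash
python3 -m inch '[[0,0,-1,0,54],[0,0,-0.9,0,54],[0,0,-0.5,0,54],[0,0,0,0,54],[0,0,0,0,54]]'| grep -E "pos|force"
```

```text
tool_pos: [0.4695, 0.0488, 0.0362]
contact_force: [-0.0, -1.4, -2.0]
```

```bash
python3 -m inch '[[0,0,-0.07,0,54],[0,0,0,0,54]]'| grep -E "pos|force"
python3 -m inch '[[0,0,-0.05,0,54],[0,0,0,0,54]]'| grep -E "pos|force"
```

```text
tool_pos: [0.4695, 0.0489, 0.0345]
contact_force: [0.2, 0.4, -1.4]
tool_pos: [0.4691, 0.0489, 0.0327]
contact_force: [-0.7, -0.1, -2.4]
```

```bash
python3 -m inch '[[0,0,-0.06,0,54],[0,0,0,0,54]]'| grep -E "pos|force"
python3 -m inch '[[0,0,-0.04,0,54],[0,0,0,0,54]]'| grep -E "pos|force"
```

```text
tool_pos: [0.4689, 0.0489, 0.0309]
contact_force: [0.5, -0.2, -2.6]
tool_pos: [0.4689, 0.0489, 0.0298]
contact_force: [-0.7, -0.6, -2.1]
```

```bash
python3 -m inch '[[0,0,-0.04,0,54],[0,0,0,0,54]]'| grep -E "pos|force"
```

```text
tool_pos: [0.4689, 0.0489, 0.0289]
contact_force: [0.1, -0.5, -1.3]
```

```bash
python3 -m inch '[[0,0,-0.03,0,54],[0,0,0,0,54]]'| grep -E "pos|force"
```

```text
tool_pos: [0.4689, 0.0489, 0.0286]
contact_force: [-0.9, 0.8, 3.0]
```

Seated (TCP z 0.0286, as predicted). Raising 0.5 mm, releasing, retreating.

```bash
python3 -m inch '[[0,0,0.01,0,64],[0,0,0,0,64],[0,0,0,0,64],[0,0,0.3,0,64],[0,0,0.7,0,64]]'
python3 -m inch '[[0,0,1,0,80],[0,0,1,0,80],[0,0,1,0,80],[0,0,1,0,80],[0,0,1,0,80]]'
python3 -m inch '[[0,-1,0,0,80],[0,-1,0,0,80],[0,-1,0,0,80],[0,-1,0,0,80],[0,-1,0,0,80]]'
python3 -m inch '[[0,-1,0,0,80],[0,0,0,0,80],[0,0,0,0,80]]'
python3 - <<'E'
from h import *
s=snap('side');save(s['pixels'],'side13.png',None,1.25);C=cloud(s)
def q(n,x,y,a,yaw,dx,dy,lo=.014):
    c,si=np.cos(yaw),np.sin(yaw);X=(C[...,0]-x)*c+(C[...,1]-y)*si;Y=-(C[...,0]-x)*si+(C[...,1]-y)*c
    m=(abs(X)<dx)&(abs(Y)<dy)&(C[...,2]>lo)&(C[...,2]<.06);p=C[m]
    print(n,m.sum(),rect(p[:,:2]) if m.sum() else '',np.percentile(p[:,2],[50,98]).round(4) if m.sum() else '')
q('lift',.434,.338,0,-.096,.036,.033);q('cleat',.642,.258,0,0,.044,.038);q('riser',.433,-.305,0,-.017,.052,.042);q('plate',.469,.048,0,.134,.061,.045)
E
```

```text
clock: 33.65
tool_pos: [0.4683, 0.0489, 0.0532]
eef_rot: [-0.066, 0.998, -0.0, -0.001]
contact_force: [-0.5, -0.4, 1.0]
opening: 0.724
clock: 34.15
tool_pos: [0.4686, 0.0486, 0.1801]
eef_rot: [-0.066, 0.998, -0.0, -0.0]
contact_force: [0.0, 0.5, -0.3]
opening: 0.91
clock: 34.65
tool_pos: [0.4686, -0.0773, 0.179]
eef_rot: [-0.066, 0.998, -0.0, -0.0]
contact_force: [0.5, -0.8, 0.1]
opening: 0.908
clock: 34.95
tool_pos: [0.4687, -0.1011, 0.1788]
eef_rot: [-0.065, 0.998, 0.0, 0.0]
contact_force: [0.4, 0.5, -0.8]
opening: 0.91
lift 146 [437.4 337.3  40.3  39.9  83.3] [0.0237 0.0292]
cleat 0  
riser 1221 [ 434.4 -306.8   79.9   53.2   -0.9] [0.0239 0.0264]
plate 743 [469.3  47.4  97.1  62.1   5.4] [0.0198 0.0223]
```

Run:
```python
from h import *
a=load('top');s=snap('top');C=cloud(s)
for n,x,y,dx,dy in(('cleat',.642,.258,.044,.037),('lift',.434,.338,.033,.03),('plate',.469,.048,.055,.04)):
    m=(abs(C[...,0]-x)<dx)&(abs(C[...,1]-y)<dy)&(C[...,2]>.014)&(C[...,2]<.06);p=C[m]
    print(n,m.sum(),(rect(p[:,:2]),np.percentile(p[:,2],[50,98]).round(4)) if m.sum() else '')
# canister: green/lid top and ratchet: change against the earlier top view (pictures taken before)
t0=cv2.imread('pics/top0.png')[...,::-1];t1=cv2.resize(s['pixels'],(800,500),interpolation=cv2.INTER_CUBIC)
for n,(u0,v0,u1,v1) in dict(canister=(332,302,366,336),ratchet=(425,150,445,228)).items():
    A,B=[cv2.cvtColor(np.ascontiguousarray(t[v0-6:v1+6,u0-6:u1+6]),cv2.COLOR_RGB2GRAY) for t in(t0,t1)]
    q=cv2.matchTemplate(B,A[6:-6,6:-6],cv2.TM_CCOEFF_NORMED);print(n,cv2.minMaxLoc(q)[1::2],'(6,6)=unmoved')
```

```text
cleat 251 (array([641.3, 266.2,  61.4,  54.9,  -1.1]), array([0.0198, 0.0272]))
lift 147 (array([436.3, 341.6,  40.1,  36. ,  -8.1]), array([0.0261, 0.033 ]))
plate 680 (array([469.3,  51. ,  96.2,  59.8,   7. ]), array([0.0193, 0.0254]))
canister (0.9795960187911987, (6, 6)) (6,6)=unmoved
ratchet (0.9991440176963806, (6, 6)) (6,6)=unmoved
```

The top camera reads the cleat wider than it should be (54.9 against 44 mm). I check whether stray points cause that.

Run:
```python
from h import *
s=load('top');C=cloud(s);h=cv2.cvtColor(s['pixels'],cv2.COLOR_RGB2HSV)
m=(abs(C[...,0]-.642)<.044)&(abs(C[...,1]-.258)<.045)&(C[...,2]>.014)
H,e=np.histogram(C[m][:,1],np.arange(.21,.306,.005));print(dict(zip((e[:-1]*1000).round(),H)))
g=((h[...,1]<50)&(abs(C[...,0]-.642)<.042)&(abs(C[...,1]-.258)<.038)).astype(np.uint8)
n,l,st,_=cv2.connectedComponentsWithStats(g)
k=1+np.argmax(st[1:,4]); v,u=np.where(l==k); print(st[k],rect(toplane(s,np.c_[u,v],.021)))
```

```text
{np.float64(210.0): np.int64(0), np.float64(215.0): np.int64(2), np.float64(220.0): np.int64(0), np.float64(225.0): np.int64(0), np.float64(230.0): np.int64(0), np.float64(235.0): np.int64(6), np.float64(240.0): np.int64(25), np.float64(245.0): np.int64(30), np.float64(250.0): np.int64(30), np.float64(255.0): np.int64(27), np.float64(260.0): np.int64(30), np.float64(265.0): np.int64(28), np.float64(270.0): np.int64(31), np.float64(275.0): np.int64(27), np.float64(280.0): np.int64(16), np.float64(285.0): np.int64(0), np.float64(290.0): np.int64(1), np.float64(295.0): np.int64(0), np.float64(300.0): np.int64(0)}
[239 160  16  22 305] [639.9 261.3  61.1  42.5   1.6]
```

Stray points were the cause. The cleat measures 61×43 mm at (0.640,0.261), flat and square. Handing in.

```bash
python3 -c "
from plant import r
print(r.finish_job())"
```

```text
the job is handed in; nothing more can be done
None
```

I took the pile down from the top (lift, cleat, riser, plate) and set each piece into the empty bay beside its sample. Each was lowered until it touched the floor, then released. The job was handed in at about 35 s with the gripper open and clear of everything.

**Last checks:**
- **Placing:** depth readings after placing agree with pieces lying flat on the bay floors, inside the bays and within a few degrees of their samples. The lift's step points the same way as its sample's.
- **Bystanders:** the canister and the ratchet are unmoved in the top view.
- **Forces:** the highest contact force I read was 13.5 N, while seating the lift.

**Checks that failed or disagreed:**
- The final overall picture could not be viewed because the picture limit was reached, so the plate's release and the final state were checked by numbers only.
- The side camera gave no points on the cleat at the end. The arm was probably in the way.
- The top camera first read the cleat as 55 mm wide because of stray depth points. A second measurement from the same picture gave 61 × 43 mm, centred within about 4 mm of the bay.
- The two cameras differed by 3–7 mm in y, which is within the slack in the bays.

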